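Close the cement tin: clear the brush and slide the crooked lid home

ROBOT

A 6-joint arm with a two-finger parallel gripper is mounted at the origin on a cart in front of the work surface, level with it; the furniture and walls round the work are solid. World frame = base frame: x ahead of the robot, y to its left, z up, the work surface at z = 0. Lengths are in m, angles in rad, forces in N, time in s.
With the tool pointing down it reaches from about 0.275 to 0.825 m from the base axis. Payload 5.2 kg.
Tool frame: the origin (TCP) lies at the centre of the arm's flange, where the gripper is bolted on; the fingertips stand 186 mm ahead of it and the grasp point (between the pads) lies grip_point_offset ahead of it (grip_point_offset is the distance from the TCP to the grasp point, in m); z points along the fingers, y is the line along which they close (so a half turn about z gives the same grasp; the last joint's range is limited). The gripper opens to 93 mm and grips with 3 to 60 N. Pads are 15 mm wide; open, the fingers measure 128 mm over their backs; the gripper's body (75 mm by 188 mm) begins 65 mm behind the grasp point.
Start: joints at [-1.343, 0.259, 1.535, -0, 1.348, -0.203], TCP at [0.23, -0.5, 0.405] pointing down, gripper open.
Joint ranges: [-3.14, 3.14], [-0.91, 2.08], [0.19, 2.58], [-1.22, 4.36], [0.22, 2.71], [-3.12, 3.12]. Speed limits (rad/s): [2.57, 2.57, 3.14, 3.14, 3.14, 3.14].

INTERFACE

Orientations are given as a unit quaternion [x, y, z, w].
In Python, from cell import state, snapshot, get_calibration, close_job, find_in, masks_of, landmark_of, grip_point_offset gives the robot as it stands. The module is installed in compiled form; this text tells all that it offers.
- The arm moves only by the tool servo_tool, never from a script. Its argument "rows" is a list of rows, each an object with "delta_pos": the shift along the tool's x, y, z in cm, a list of three; "twist": the turn about the tool's z in degrees; "claw": the opening, from 0 (shut) to 1 (fully open). In form: [{"delta_pos": [tx, ty, tz], "twist": twist, "claw": claw}, ...]. A call has 1 to 12 rows; each row shifts and turns the commanded pose from where the row before left it, along the tool's axes as they then stand; what a row does not reach is not made up. A row lasts 1/10 s, in which the tool goes at most 50 mm and 8.59 degrees, less where a joint would pass 70% of its speed; a pose out of reach is approached as far as the arm can. A call is refused whole if a number of a shift passes 5 or a number of a turn 8.59, either way. A call with a gripper value outside its range is refused whole. The fingers move at their own pace and stop on an object; "newtons" is the grip in N (left out, the last holds). Time passes only in rows, so rows that do not move let the fingers close. It gives the time, the measured TCP pose, the force, the opening and the grip force at its end, in the units of the state.
- state(): the state, without advancing time (a new reading comes with each control period).
- snapshot(name): name is "side" or "top"; returns the picture (480x640x3 uint8, blue, green, red); there is no depth.
- get_calibration(name): a dict with "K" (3x3 intrinsics, pixels), "R" (3x3) and "t" (3): a world point X has camera coordinates R X + t. Camera axes: x right, y down, z forward; pixel columns grow to the right and rows downward; lengths in m; the calibration is good to about 2 mm. A picture is of the moment at which its call begins. get_calibration takes no time and is no camera call.
- close_job(): hands the job in; it is judged then, once.
Trained networks look in the newest picture that a camera, given by its name, has taken for a name from the list of things; names that differ only in an ending like _2 or _b are one class to them, and where a whole thing is asked for, a point or a joint stands for the part that bears it (a point fixed in the world has none). Each returns a list of dicts, best first, with "confidence" (0 to 1); they miss things now and then, are a little off and sometimes report something else, mostly with a low value. They report only what shows in the picture. A call takes as long as a camera call.
- find_in(camera, label): "at" ([column, row] in pixels, amid what is visible of it).
- masks_of(camera, label): "region" (480x640 bool, what is visible of it) and "at" ([column, row] in pixels, amid what is visible of it).
- landmark_of(camera, label): "at" ([column, row] in pixels: a listed point, or the origin of a listed thing).
The state is a dict: "clock": time; "joint_pos": joint angles; "joint_velocities": joint speeds; "joint_efforts": joint torques, N m; "ee_pos": TCP position; "tool_rot": TCP orientation; "contact_force": force on the tool from outside, world axes, zero at the start; "wrist_torque": the same for the moment, N m; "opening": finger opening in m; "gripper_force": force on a finger pad.
Only numpy, scipy, OpenCV 4.12 (cv2) and the standard library are available. Lean on these libraries where they do the work, as an engineer would, in place of code of your own. Each camera call takes 0.05 s, during which the arm holds its last target. There are 200 camera calls.

TASK

The lid of the cement tin was put down crooked, hanging half off the rim, and the glue brush was left across the open part of the mouth. First lay the brush flat on the black foam insole on the bench with its bristles on the insole, then push the lid over the tin until it drops over the rim and sits level and fully home all round. Leave the tin standing where it is, do not let the brush fall into it or the lid fall off it, keep off the sole block, and do not knock the other things about.

Things in the scene. Friction and masses are not known exactly. Their poses are not given: they have to be found in the camera images.
- tin: open round tin of brown contact cement, loose, about 1.5 kg, standing upright on the bench: outside diameter 171 mm, rim 87 to 90 mm above the bench, wall about 4 mm. Origin: centre of its underside; z up along its axis. The lid fits over this rim from outside.
- lid: round bare-steel lid, no knob, 0.1 to 0.2 kg: disc 185 mm wide, 5 mm thick; skirt below it 12 mm deep, inside diameter 177. Origin: centre of the disc's underside; z: its normal. Starts 56 to 72 mm off the tin's axis, tilted 0.2 rad: outer edge hangs outside (skirt 60 mm above the bench), inner skirt on the rim. The edge rises as it slides in: push in and up, or it tips. Seated: 87 mm above tin's origin.
- brush: glue brush 230 mm long, wooden handle 16 mm wide and 8 mm thick, head and bristles 36 mm wide, 30 g; starts across the rim over the part of the mouth the lid leaves open, its handle end 60 to 80 mm past the rim. Origin: centre of its underside (handle 1 to 9 mm above it); x along it towards the handle's end (handle from x = 0 to 115 mm), y across, z up.
- bristles (a point): middle of the brush's bristles, at (-85, 0, 5) mm in the brush's frame
- insole: black foam insole lying flat on the bench to the left of the tin, fixed, 260 x 96 x 8 mm: a pad for the gluey brush. Origin: centre of its underside; x along its length towards the wide toe end (half width 46 mm for x above 0, 30 mm at the heel), y across, z up.
- spool: wooden spool of brown thread, 40 mm in diameter, 50 mm tall, standing beside the tin; origin: centre of its underside. Bystander.
- tack_tin: small round open tin of tacks, 68 mm in diameter, 24 mm tall, on the bench below the lid's hanging edge; origin: centre of its underside. Bystander.
- bottle: white squeeze bottle with a red nozzle, 68 mm in diameter, 170 mm tall, standing at the back, left of the tin; origin: centre of its underside. Bystander.
- oiler: brass oil can, 58 mm in diameter, 125 mm tall with its thin spout, standing at the back, right of the tin; origin: centre of its underside. Bystander.
- tape_roll: roll of masking tape lying flat, 112 mm in diameter, 36 mm tall, near side, left of the tin; origin: centre of its underside. Bystander.
- sole_block: foot-shaped block 312 x 144 x 84 mm, fixed on the bench to the right of the tin, long side along x; a black outsole lies on it (97 mm high in all) and a wide brush stands upright on that, 60 to 80 mm nearer the robot than the block's origin, its handle rising to 330 mm above the bench and leaning left, to 90 mm left of the block's origin; all fixed. Origin: centre of its underside.

How it is judged:
On the way, in this order (a step that is already met when the one before it is completed fails the run):
1. the brush lies at rest on the insole, bristles on it, let go (x of bristles in the frame of insole between -0.12 and 0.12 m and y of bristles in the frame of insole between -0.04 and 0.04 m and height (world z) of each of bristles, brush below 0.03 m and linear speed of brush below 0.02 m/s and contact force between the fingers and brush below 0.1 N), for 0.2 s.
2. the lid sits level and fully down over the tin's rim (horizontal distance between lid and tin below 0.008 m and z of lid in the frame of tin between 0.083 and 0.0905 m and angle between lid's own z axis and vertical below 0.035 rad and linear speed of lid below 0.02 m/s), for 0.2 s.
At the end, for the whole second after the job is handed in: Lid over the rim: within 8 mm of the tin's axis, origin 83 to 90.5 mm above the tin's, tilt under 0.035 rad. Bristles within 120 mm along and 40 mm across of the insole's origin; brush and bristles below 30 mm. All at rest; tin upright (0.05 rad), within 50 mm of its start (all of step 2 and x of bristles in the frame of insole between -0.12 and 0.12 m and y of bristles in the frame of insole between -0.04 and 0.04 m and height (world z) of each of bristles, brush below 0.03 m and linear speed of brush below 0.02 m/s and angle between tin's own z axis and vertical below 0.05 rad and distance of tin from where it was at the start of the episode below 0.05 m and contact force between the fingers and lid below 0.1 N); the robot touches nothing.
It fails at once if the tin is shoved more than 50 mm or tipped by more than 0.25 rad (distance of tin from where it was at the start of the episode above 0.05 m or angle between tin's own z axis and vertical above 0.25 rad).
It fails at once if the lid falls off the tin (below 60 mm, or tilted by more than 1 rad) (height (world z) of lid below 0.06 m or angle between lid's own z axis and vertical above 1 rad).
It fails at once if the brush drops into the tin (horizontal distance between brush and tin below 0.09 m and height (world z) of brush below 0.06 m).
It fails at once if the sole block is pressed by the robot (contact force between any of the fingers, the arm and sole_block above 5 N).
It fails at once if a bystander is moved more than 40 mm or knocked over (distance of any of spool, tack_tin, bottle, oiler, tape_roll from where it was at the start of the episode above 0.04 m or angle between any of spool, bottle, oiler's own z axis and vertical above 0.6 rad).
It also fails if it takes over 64 s, if anything falls off the work surface, if the arm or the gripper's body presses on something with over 40 N, if the wrist force passes 120 N, or if a joint passes its speed limit or range.

## Working session

There is one attempt and no reset: what is moved stays moved. The work goes in short steps, Python scripts to look and compute and a tool call to move; the robot and the scene stay as the last step left them, time stands still between calls to the robot, and variables do not carry over. Pictures are saved under pics/ and viewed, at most 10 in all, crops included, and the job is handed in when it is done.

Besides the shell and the picture viewer there is one more tool, called after "Call:" by a JSON object that holds its "api" and its "payload", one argument or row to a line. servo_tool: Moves the arm, as the interface text tells. Its arguments: {"type":"object","properties":{"rows":{"type":"array"},"newtons":{"type":"number"}},"required":["rows"]}

```bash
mkdir -p pics; cat > h.py <<'E'
import numpy as np, cv2
from cell import *
def ray(c,uv):
    k=get_calibration(c);K,R,t=map(np.array,(k["K"],k["R"],k["t"]))
    d=R.T@np.linalg.solve(K,np.array([uv[0],uv[1],1.])); return -R.T@t.ravel(),d
def atz(c,uv,z):
    o,d=ray(c,uv); return o+d*(z-o[2])/d[2]
def proj(c,X):
    k=get_calibration(c);K,R,t=map(np.array,(k["K"],k["R"],k["t"]))
    p=K@(R@np.array(X,float)+t.ravel()); return p[:2]/p[2]
E
python3 - <<'E'
from h import *
for c in("top","side"):
    cv2.imwrite(f"pics/{c}0.png",snapshot(c)); print(c,ray(c,(320,240)))
    for l in("tin","lid","brush","bristles","insole","spool","tack_tin","sole_block"):
        r=landmark_of(c,l); print(l,[(np.round(x["at"]),round(x["confidence"],2)) for x in r[:2]], np.round(atz(c,r[0]["at"],0.09 if l in("lid","brush","bristles") else 0),3) if r else "")
print(grip_point_offset,state())
E
```

```text
top (array([0.3401186 , 0.02879297, 1.27509602]), array([ 0.16476988, -0.0188133 , -0.98622293]))
tin [(array([314., 247.]), 0.93), (array([471., 238.]), 0.74)] [0.537 0.018 0.   ]
lid [(array([292., 217.]), 0.57)] [0.589 0.065 0.09 ]
brush [(array([328., 266.]), 0.55)] [ 0.482 -0.01   0.09 ]
bristles [(array([353., 238.]), 0.89)] [ 0.541 -0.064  0.09 ]
insole [(array([162., 240.]), 0.67)] [0.559 0.367 0.   ]
spool [(array([329., 301.]), 0.6)] [ 0.414 -0.012  0.   ]
tack_tin [(array([202., 163.]), 0.73)] [0.74  0.279 0.   ]
sole_block [(array([475., 239.]), 0.74), (array([355., 238.]), 0.71)] [ 0.55  -0.353  0.   ]
side (array([0.05344697, 0.76085567, 0.55887531]), array([ 0.50030047, -0.72463455, -0.47408201]))
tin [(array([384., 282.]), 0.65), (array([325., 271.]), 0.57)] [ 0.414 -0.015  0.   ]
lid [(array([305., 239.]), 0.86)] [0.577 0.062 0.09 ]
brush [(array([356., 240.]), 0.83), (array([187., 294.]), 0.53)] [ 0.483 -0.001  0.09 ]
bristles [(array([350., 224.]), 0.96)] [ 0.536 -0.061  0.09 ]
insole [(array([211., 356.]), 0.96)] [0.551 0.375 0.   ]
spool [(array([310., 226.]), 0.
[... 240 characters left out ...]
s': array([-1.34287077e+00,  2.58582896e-01,  1.53502289e+00,  4.19326865e-05,
        1.34801350e+00, -2.02794021e-01]), 'joint_velocities': array([ 0.0008094 ,  0.00105489, -0.00079711,  0.00240313,  0.0007299 ,
       -0.00119471]), 'joint_efforts': array([-9.27151777e-04, -4.37188482e+01, -2.84309971e+01,  7.18717882e-02,
        3.12934094e-02, -1.55513976e-05]), 'ee_pos': array([ 0.22966851, -0.49974615,  0.40475275]), 'tool_rot': array([ 9.76900561e-01,  2.13694395e-01,  2.02791712e-05, -1.35735082e-05]), 'contact_force': array([-0.41939163,  0.40240923, -0.48952311]), 'wrist_torque': array([-0.0132621 , -0.01680273, -0.00251369]), 'gripper_force': 0.0, 'opening': 0.09303079897159634}
```

View pics/top0.png

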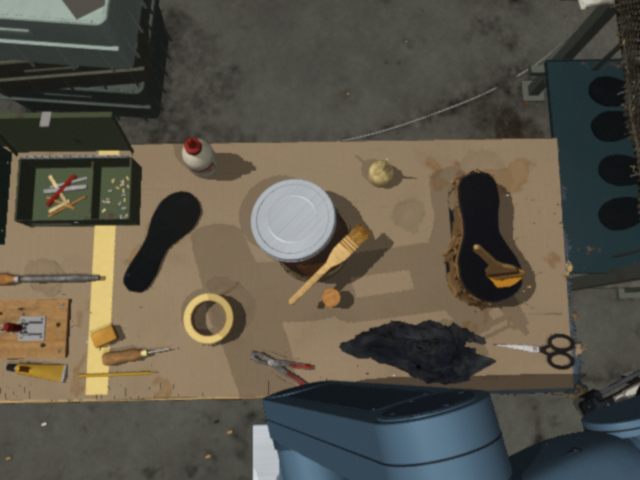

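View pics/side0.png

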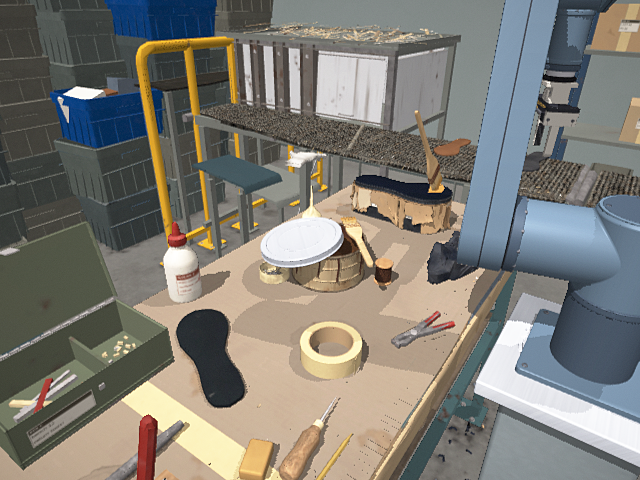

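```bash
cat > m.py <<'E'
from h import *
im={c:snapshot(c) for c in("top","side")}
M={}
for l,z in(("lid",.1),("brush",.095),("insole",.008),("spool",.05),("tack_tin",.024),("tin",.09),("tape_roll",.036),("bottle",.1)):
  for c in im:
    r=masks_of(c,l)
    if not r: print(l,c,"none");continue
    m=r[0]["region"].astype(np.uint8); M[c,l]=m; p=np.argwhere(m)[:,::-1]
    W=np.array([atz(c,q,z)[:2] for q in p]); mu=W.mean(0); w,v=np.linalg.eigh(np.cov((W-mu).T)); a=(W-mu)@v[:,1]
    e=cv2.minAreaRect(W.astype(np.float32))
    print(l,c,round(r[0]["confidence"],2),"at",np.round(r[0]["at"]),"n",len(p),"mean",mu.round(3),"axis",v[:,1].round(3),"ends",(mu+v[:,1]*a.min()).round(3),(mu+v[:,1]*a.max()).round(3),"rect",np.round(e[0],3),np.round(e[1],3))
np.save("/tmp/im.npy",im["top"])
o=[cv2.resize(im[c][y:y+150,x:x+200],None,fx=3,fy=3,interpolation=2) for c,x,y in(("top",220,165),("side",230,180))]
cv2.imwrite("pics/t1.png",np.vstack([cv2.resize(q,(400,300)) for q in o]) if 0 else o[0]);cv2.imwrite("pics/s1.png",o[1])
E
python3 m.py
```

```text
Traceback (most recent call last):
  File "m.py", line 9, in <module>
    W=np.array([atz(c,q,z)[:2] for q in p]); mu=W.mean(0); w,v=np.linalg.eigh(np.cov((W-mu).T)); a=(W-mu)@v[:,1]
                ~~~^^^^^^^
  File "h.py", line 7, in atz
    o,d=ray(c,uv); return o+d*(z-o[2])/d[2]
        ~~~^^^^^^
  File "h.py", line 4, in ray
    k=get_calibration(c);K,R,t=map(np.array,(k["K"],k["R"],k["t"]))
ValueError: time passes only in moves, steps and waits
```

```bash
python3 - <<'E'
s=open("h.py").read()
s=s.replace("def ray","_C={c:get_calibration(c) for c in('top','side')}\ndef ray",1).replace("k=get_calibration(c)","k=_C[c]")
open("h.py","w").write(s)
E
python3 m.py
```

```text
lid top 0.56 at [294. 219.] n 5518 mean [0.581 0.063] axis [-0.48   0.877] ends [ 0.625 -0.017] [0.537 0.143] rect [0.583 0.062] [0.179 0.178]
lid side 0.97 at [304. 243.] n 3267 mean [0.565 0.088] axis [-0.225  0.974] ends [ 0.594 -0.037] [0.539 0.198] rect [0.567 0.083] [0.178 0.224]
brush top 0.59 at [340. 251.] n 1144 mean [ 0.5   -0.026] axis [-0.695  0.719] ends [ 0.562 -0.09 ] [0.405 0.073] rect [ 0.483 -0.009] [0.036 0.227]
brush side 0.84 at [357. 235.] n 533 mean [ 0.488 -0.01 ] axis [-0.69   0.724] ends [ 0.558 -0.084] [0.398 0.084] rect [0.479 0.001] [0.038 0.232]
insole top 0.78 at [163. 232.] n 3353 mean [0.564 0.365] axis [-0.859  0.511] ends [0.667 0.304] [0.446 0.436] rect [0.561 0.375] [0.097 0.257]
insole side none
spool top 0.61 at [328. 299.] n 268 mean [ 0.417 -0.015] axis [-0.912  0.411] ends [ 0.436 -0.023] [ 0.399 -0.007] rect [ 0.417 -0.015] [0.037 0.039]
spool side 0.77 at [384. 273.] n 466 mean [0.402 0.02 ] axis [-0.438  0.899] ends [ 0.427 -0.032] [0.378 0.068] rect [0.403 0.018] [0.039 0.11 ]
tack_tin top none
tack_tin side none
tin top 0.71 at [322. 261.] n 1439 mean [0.505 0.009] axis [-0.706  0.708] ends [ 0.575 -0.062] [0.452 0.061] rect [0.511 0.   ] [0.102 0.173]
tin side none
tape_roll top 0.66 at [195. 306.] n 1158 mean [0.378 0.251] axis [0.191 0.982] ends [0.367 0.196] [0.388 0.304] rect [0.377 0.25 ] [0.109 0.108]
tape_roll side 0.73 at [312. 212.] n 216 mean [ 0.73  -0.175] axis [-0.59   0.807] ends [ 0.829 -0.311] [ 0.699 -0.133] rect [ 0.752 -0.226] [0.051 0.222]
bottle top 0.91 at [200. 154.] n 1066 mean [0.723 0.264] axis [-0.861 -0.508] ends [0.766 0.29 ] [0.682 0.24 ] rect [0.724 0.265] [0.098 0.066]
bottle side 0.88 at [181. 267.] n 2171 mean [0.691 0.306] axis [-0.816  0.577] ends [0.861 0.186] [0.593 0.376] rect [0.727 0.281] [0.065 0.328]
```

View pics/t1.png

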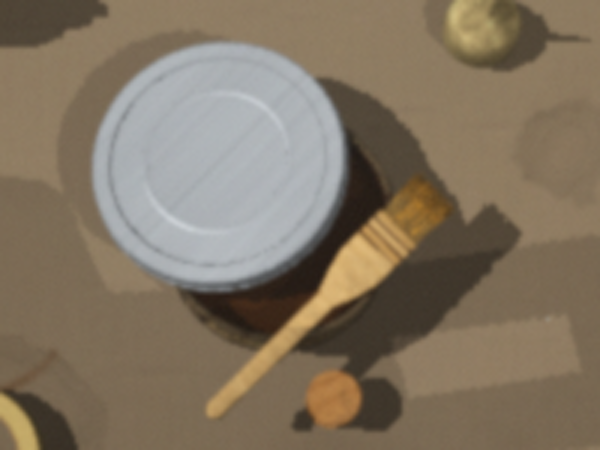

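View pics/s1.png

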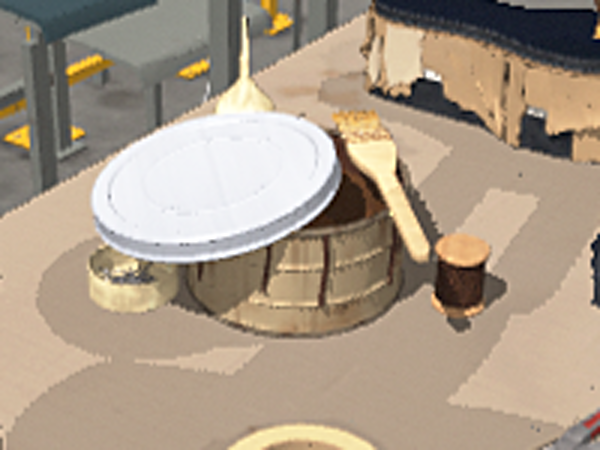

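```bash
cat > ov.py <<'E'
from h import *
im={c:snapshot(c) for c in("top","side")}
def tri(a,b):
    (o1,d1),(o2,d2)=ray("top",a),ray("side",b); d1/=np.linalg.norm(d1);d2/=np.linalg.norm(d2)
    s=np.linalg.lstsq(np.c_[d1,-d2],o2-o1,rcond=None)[0]; p,q=o1+d1*s[0],o2+d2*s[1]; return ((p+q)/2).round(4),np.linalg.norm(p-q).round(4)
E={}
for c in im:
    m=masks_of(c,"brush")[0]["region"]; p=np.argwhere(m)[:,::-1].astype(float); mu=p.mean(0); v=np.linalg.eigh(np.cov((p-mu).T))[1][:,1]
    if v[1]<0: v=-v
    a=(p-mu)@v; E[c]=p[a>a.max()-2].mean(0); print(c,E[c],p[a<a.min()+2].mean(0))
print("handle end",tri(E["top"],E["side"]))
th=np.linspace(0,6.283,90)
def circ(c,o,n,r,col):
    n=np.array(n)/np.linalg.norm(n); u=np.cross(n,[0,1,0]);u/=np.linalg.norm(u);w=np.cross(n,u)
    P=np.array([proj(c,np.array(o)+r*(np.cos(t)*u+np.sin(t)*w)) for t in th])
    cv2.polylines(big[c],[((P-off[c]+.5)*4).astype(np.int32)],True,col,1)
off={"top":(240,170),"side":(250,205)}
big={c:cv2.resize(im[c][off[c][1]:off[c][1]+140,off[c][0]:off[c][0]+140],None,fx=4,fy=4) for c in im}
T=np.array([.537,.018]);L=np.array([.583,.062]);d=np.array([.72,.694])
n=np.r_[np.sin(.2)*d,np.cos(.2)]
for c in im:
    circ(c,[*T,0],[0,0,1],.0855,(0,255,0));circ(c,[*T,.089],[0,0,1],.0855,(0,255,255))
    lo=np.r_[L,.09]; circ(c,lo+.005*n,n,.0925,(0,0,255)); circ(c,lo-.012*n,n,.0925,(255,0,0))
cv2.imwrite("pics/ov.png",cv2.resize(np.hstack([big["top"],big["side"]]),(800,400),interpolation=cv2.INTER_AREA))
E
python3 ov.py
```

```text
top [290.125 302.75 ] [363.96969697 229.03030303]
side [370.55555556 265.11111111] [344.         217.72727273]
handle end (array([0.4058, 0.0713, 0.0898]), np.float64(0.0003))
```

View pics/ov.png

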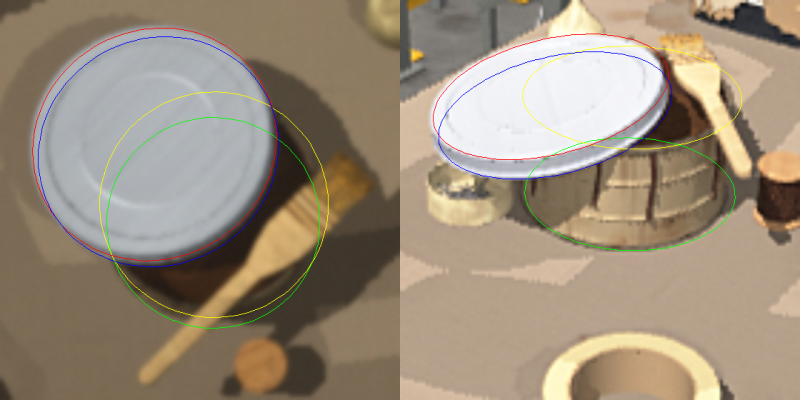

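Call:
{"api": "servo_tool", "payload": {
  "rows": [
    {"delta_pos":[1.8,-4,0],"twist":0,"claw":0.36},
    {"delta_pos":[1.8,-4,0],"twist":0,"claw":0.36},
    {"delta_pos":[1.8,-4,0],"twist":0,"claw":0.36},
    {"delta_pos":[1.8,-4,0],"twist":0,"claw":0.36},
    {"delta_pos":[1.8,-4,0],"twist":0,"claw":0.36},
    {"delta_pos":[1.8,-4,0],"twist":0,"claw":0.36},
    {"delta_pos":[1.8,-4,0],"twist":0,"claw":0.36},
    {"delta_pos":[1.8,-4,0],"twist":0,"claw":0.36},
    {"delta_pos":[1.8,-4,0],"twist":0,"claw":0.36},
    {"delta_pos":[0,0,0],"twist":-8.5,"claw":0.36},
    {"delta_pos":[0,0,0],"twist":-8.5,"claw":0.36}
  ],
  "newtons": 30
}}

```text
clock: 3.25
ee_pos: [0.2264, -0.1034, 0.405]
tool_rot: [0.933, 0.36, 0.0, 0.001]
contact_force: [0.0, 0.0, -0.4]
opening: 0.0334
gripper_force: 0.0
```

Call:
{"api": "servo_tool", "payload": {
  "rows": [
    {"delta_pos":[0,0,0],"twist":-8.5,"claw":0.36},
    {"delta_pos":[0,0,0],"twist":-8.5,"claw":0.36},
    {"delta_pos":[0,0,0],"twist":-8.5,"claw":0.36},
    {"delta_pos":[0,0,0],"twist":-8.5,"claw":0.36},
    {"delta_pos":[0,0,0],"twist":-8.5,"claw":0.36},
    {"delta_pos":[0,0,0],"twist":-8.5,"claw":0.36},
    {"delta_pos":[0,0,0],"twist":-8.5,"claw":0.36},
    {"delta_pos":[0,0,0],"twist":-8.5,"claw":0.36},
    {"delta_pos":[0,0,0],"twist":-8.5,"claw":0.36},
    {"delta_pos":[0,0,0],"twist":-8.5,"claw":0.36},
    {"delta_pos":[0,0,0],"twist":-7.2,"claw":0.36},
    {"delta_pos":[0,0,0],"twist":0,"claw":0.36}
  ]
}}

```text
clock: 4.45
ee_pos: [0.2265, -0.1049, 0.4049]
tool_rot: [0.391, 0.92, -0.0, 0.0]
contact_force: [0.2, 0.3, -0.4]
opening: 0.0332
gripper_force: 0.0
```

```bash
cat > go.py <<'E'
import sys,numpy as np
from cell import *
s=state(); q=s["tool_rot"]; yaw=2*np.arctan2(q[1],q[0]); t=np.array([float(v) for v in sys.argv[1:4]])
d=t-s["ee_pos"]; c,n=np.cos(yaw),np.sin(yaw)
print("pos",s["ee_pos"].round(4),"yaw",np.degrees(yaw).round(1),"delta cm",(100*np.array([c*d[0]+n*d[1],n*d[0]-c*d[1],-d[2]])).round(2))
if len(sys.argv)>4: print("twist",(np.degrees(yaw)-float(sys.argv[4])+180)%360-180)
print(s["clock"],s["joint_pos"].round(2),s["contact_force"].round(1),s["opening"].round(4),s["gripper_force"])
E
python3 go.py .427 .05 .345 133.9
```

```text
pos [ 0.2265 -0.1049  0.4049] yaw 133.9 delta cm [-2.76 25.19  5.99]
twist 0.045325962742879256Traceback (most recent call last):
  File "go.py", line 7, in <module>
    print(s["clock"],s["joint_pos"].round(2),s["contact_force"].round(1),s["opening"].round(4),s["gripper_force"])
                                                                         ^^^^^^^^^^^^^^^^^^
AttributeError: 'float' object has no attribute 'round'
```

Call:
{"api": "servo_tool", "payload": {
  "rows": [
    {"delta_pos":[-0.46,4.2,1],"twist":0,"claw":0.36},
    {"delta_pos":[-0.46,4.2,1],"twist":0,"claw":0.36},
    {"delta_pos":[-0.46,4.2,1],"twist":0,"claw":0.36},
    {"delta_pos":[-0.46,4.2,1],"twist":0,"claw":0.36},
    {"delta_pos":[-0.46,4.2,1],"twist":0,"claw":0.36},
    {"delta_pos":[-0.46,4.2,1],"twist":0,"claw":0.36},
    {"delta_pos":[0,0,0],"twist":0,"claw":0.36},
    {"delta_pos":[0,0,0],"twist":0,"claw":0.36}
  ]
}}

```text
clock: 5.25
ee_pos: [0.4275, 0.0504, 0.3441]
tool_rot: [0.392, 0.92, -0.0, -0.001]
contact_force: [0.7, -0.2, -0.3]
opening: 0.0337
gripper_force: 0.0
```

```bash
sed -i 's/s\["opening"\].round(4)/s["opening"]/' go.py; python3 go.py .427 .05 .272 133.9; python3 - <<'E'
from h import *
a=snapshot("top");b=snapshot("side")
cv2.imwrite("pics/g1.png",np.hstack([cv2.resize(a[220:340,240:380],None,fx=2.85,fy=2.85),cv2.resize(b[200:320,300:440],None,fx=2.85,fy=2.85)]))
E
```

```text
pos [0.4275 0.0504 0.3441] yaw 133.9 delta cm [ 0.   -0.06  7.21]
twist -0.03039694509374158
5.25 [-0.14  0.1   1.89 -0.    1.15 -0.91] [ 0.7 -0.2 -0.3] 0.033667186610107536 0.0
```

View pics/g1.png

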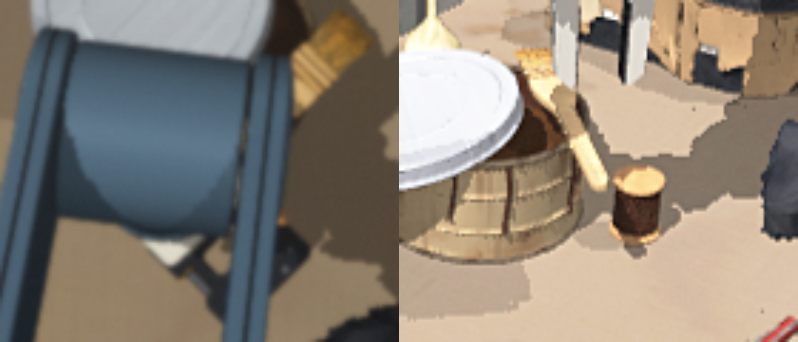

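```bash
python3 -c "
from h import *
print(proj('side',[.4275,.0504,.158]),proj('side',[.427,.05,.09]),proj('side',[.427,.05,.095]))"
```

```text
[368.28998392 228.05055686] [366.56433277 257.48364157] [366.70974553 255.38934775]
```

Call:
{"api": "servo_tool", "payload": {
  "rows": [
    {"delta_pos":[0,0,2],"twist":0,"claw":0.36},
    {"delta_pos":[0,0,2],"twist":0,"claw":0.36},
    {"delta_pos":[0,0,2],"twist":0,"claw":0.36},
    {"delta_pos":[0,0,1.3],"twist":0,"claw":0.36},
    {"delta_pos":[0,0,0],"twist":0,"claw":0.36},
    {"delta_pos":[0,0,0],"twist":0,"claw":0.1},
    {"delta_pos":[0,0,0],"twist":0,"claw":0.05},
    {"delta_pos":[0,0,0],"twist":0,"claw":0.0},
    {"delta_pos":[0,0,0],"twist":0,"claw":0},
    {"delta_pos":[0,0,0],"twist":0,"claw":0}
  ],
  "newtons": 30
}}

```text
clock: 6.35
ee_pos: [0.4276, 0.0497, 0.2723]
tool_rot: [0.392, 0.92, 0.0, 0.001]
contact_force: [0.2, -0.6, 1.0]
opening: 0.0125
gripper_force: 30.0
```

Call:
{"api": "servo_tool", "payload": {
  "rows": [
    {"delta_pos":[0,0,-1],"twist":0,"claw":0},
    {"delta_pos":[0,0,-2],"twist":0,"claw":0},
    {"delta_pos":[0,0,-3],"twist":0,"claw":0},
    {"delta_pos":[0,0,-3],"twist":0,"claw":0},
    {"delta_pos":[0,0,-3],"twist":0,"claw":0},
    {"delta_pos":[0,0,0],"twist":0,"claw":0}
  ]
}}

```text
clock: 6.95
ee_pos: [0.4283, 0.0499, 0.3962]
tool_rot: [0.392, 0.92, 0.001, 0.004]
contact_force: [1.1, 0.7, -1.2]
opening: 0.0128
gripper_force: 30.0
```

```bash
python3 go.py .4665 .431 .392 149.3; python3 - <<'E'
from h import *
b=snapshot("side");snapshot("top")
cv2.imwrite("pics/g2.png",cv2.resize(b[100:340,220:460],None,fx=2,fy=2))
for c in("top","side"):
  for l in ("bristles","insole"):
    r=landmark_of(c,l);print(c,l,[(x["at"],x["confidence"]) for x in r[:1]])
E
```

```text
pos [0.4283 0.0499 0.3962] yaw 133.9 delta cm [24.81 29.18  0.42]
twist -15.397555328099827
6.95 [-0.14  0.04  1.81  0.    1.27 -0.91] [ 1.1  0.7 -1.2] 0.012759288840069122 29.996201335452497
top bristles [([358.9, 225.7], 0.95)]
top insole [([165.0, 240.7], 0.57)]
side bristles [([351.7, 172.1], 0.74)]
side insole [([209.3, 355.9], 0.91)]
```

View pics/g2.png

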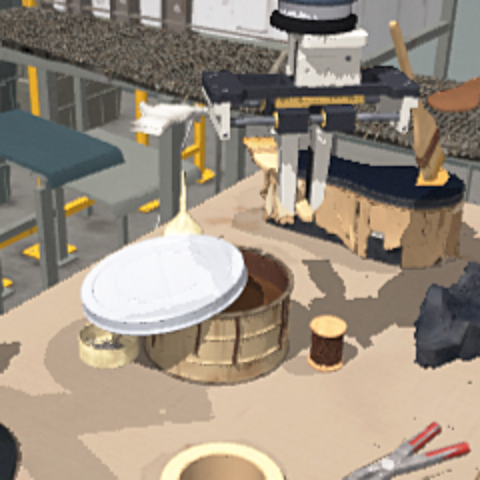

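Call:
{"api": "servo_tool", "payload": {
  "rows": [
    {"delta_pos":[2.47,2.9,0],"twist":0,"claw":0},
    {"delta_pos":[2.47,2.9,0],"twist":0,"claw":0},
    {"delta_pos":[2.47,2.9,0],"twist":0,"claw":0},
    {"delta_pos":[2.47,2.9,0],"twist":0,"claw":0},
    {"delta_pos":[2.47,2.9,0],"twist":0,"claw":0},
    {"delta_pos":[2.47,2.9,0],"twist":0,"claw":0},
    {"delta_pos":[2.47,2.9,0],"twist":0,"claw":0},
    {"delta_pos":[2.47,2.9,0],"twist":0,"claw":0},
    {"delta_pos":[2.47,2.9,0],"twist":0,"claw":0},
    {"delta_pos":[2.47,2.9,0],"twist":-7.7,"claw":0},
    {"delta_pos":[0,0,0],"twist":-7.7,"claw":0},
    {"delta_pos":[0,0,0],"twist":0,"claw":0}
  ]
}}

```text
clock: 8.45
ee_pos: [0.4648, 0.4299, 0.3897]
tool_rot: [0.263, 0.965, -0.001, -0.001]
contact_force: [0.2, -0.8, -0.3]
opening: 0.0125
gripper_force: 30.0
```

```bash
python3 go.py .465 .429 .206 149.3; python3 - <<'E'
from h import *
b=snapshot("side");snapshot("top")
for c in("top","side"):
  for l in ("bristles","insole"):
    r=landmark_of(c,l);print(c,l,[(x["at"],x["confidence"],atz(c,x["at"],.21 if l=="bristles" else 0)) for x in r[:1]])
E
```

```text
pos [0.4648 0.4299 0.3897] yaw 149.5 delta cm [-0.07 -0.06 18.37]
twist 0.15683167769944362
8.45 [ 0.57  0.42  1.34 -0.    1.38 -0.47] [ 0.2 -0.8 -0.3] 0.012507145998801122 29.994584508240223
top bristles [([146.3, 197.9], 0.85, array([0.60655364, 0.34383331, 0.21      ]))]
top insole [([163.7, 240.2], 0.94, array([0.55874027, 0.36276833, 0.        ]))]
side bristles []
side insole [([208.5, 354.6], 0.96, array([0.55759815, 0.3743307 , 0.        ]))]
```

Call:
{"api": "servo_tool", "payload": {
  "rows": [
    {"delta_pos":[0,0,3],"twist":0,"claw":0},
    {"delta_pos":[0,0,3],"twist":0,"claw":0},
    {"delta_pos":[0,0,3],"twist":0,"claw":0},
    {"delta_pos":[0,0,3],"twist":0,"claw":0},
    {"delta_pos":[0,0,3],"twist":0,"claw":0},
    {"delta_pos":[0,0,2],"twist":0,"claw":0},
    {"delta_pos":[0,0,1.2],"twist":0,"claw":0},
    {"delta_pos":[0,0,0.6],"twist":0,"claw":0},
    {"delta_pos":[0,0,0.3],"twist":0,"claw":0},
    {"delta_pos":[0,0,0],"twist":0,"claw":0}
  ]
}}

```text
clock: 9.75
ee_pos: [0.4655, 0.429, 0.2014]
tool_rot: [0.265, 0.964, 0.0, 0.0]
contact_force: [0.1, -0.5, -0.5]
opening: 0.0128
gripper_force: 30.0
```

Call:
{"api": "servo_tool", "payload": {
  "rows": [
    {"delta_pos":[0,0,0.4],"twist":0,"claw":0},
    {"delta_pos":[0,0,0],"twist":0,"claw":0.4},
    {"delta_pos":[0,0,0],"twist":0,"claw":0.4},
    {"delta_pos":[0,0,0],"twist":0,"claw":0.4},
    {"delta_pos":[0,0,-1],"twist":0,"claw":0.4},
    {"delta_pos":[0,0,-4],"twist":0,"claw":1},
    {"delta_pos":[0,0,-5],"twist":0,"claw":1},
    {"delta_pos":[0,0,-5],"twist":0,"claw":1},
    {"delta_pos":[0,0,-5],"twist":0,"claw":1},
    {"delta_pos":[0,0,0],"twist":0,"claw":1}
  ]
}}

```text
clock: 10.75
ee_pos: [0.466, 0.4296, 0.4068]
tool_rot: [0.265, 0.964, 0.006, 0.005]
contact_force: [0.4, 0.8, -0.1]
opening: 0.0728
gripper_force: 0.0
```

```bash
python3 go.py .66 .14 .39 133.9; python3 - <<'E'
from h import *
b=snapshot("side");a=snapshot("top")
for c,l,z in(("top","bristles",.014),("side","bristles",.014),("top","insole",0),("side","insole",0),("side","brush",.01),("top","lid",.09),("side","lid",.09),("side","tack_tin",0),("top","bottle",0),("side","bottle",0),("top","tin",0),("side","tin",0)):
    r=landmark_of(c,l);print(c,l,[(x["at"],round(x["confidence"],2),atz(c,x["at"],z).round(3)) for x in r[:1]])
o=np.hstack([a[130:330,100:400],b[190:390,150:450]])
cv2.imwrite("pics/p1.png",cv2.resize(o,(798,266)))
E
```

```text
pos [0.466  0.4296 0.4068] yaw 149.3 delta cm [-31.47 -15.     1.68]
twist 15.394362301878544
10.75 [ 0.57  0.4   1.32  0.    1.4  -0.47] [ 0.4  0.8 -0.1] 0.07281595533922812 0.0
top bristles [([170.0, 221.2], 0.57, array([0.6  , 0.346, 0.014]))]
side bristles [([202.1, 327.5], 0.81, array([0.609, 0.341, 0.014]))]
top insole [([161.1, 238.9], 0.64, array([0.562, 0.369, 0.   ]))]
side insole [([209.0, 352.3], 0.56, array([0.561, 0.37 , 0.   ]))]
side brush [([209.8, 362.2], 0.87, array([0.533, 0.393, 0.01 ]))]
top lid [([294.7, 218.7], 0.95, array([0.585, 0.06 , 0.09 ]))]
side lid [([304.0, 240.0], 0.6, array([0.577, 0.065, 0.09 ]))]
side tack_tin [([273.8, 274.8], 0.83, array([0.632, 0.107, 0.   ]))]
top bottle [([204.8, 162.3], 0.62, array([0.743, 0.272, 0.   ]))]
side bottle [([187.9, 295.0], 0.81, array([0.729, 0.274, 0.   ]))]
top tin [([311.8, 246.2], 0.8, array([0.539, 0.024, 0.   ]))]
side tin [([324.7, 273.6], 0.6, array([0.541, 0.034, 0.   ]))]
```

View pics/p1.png

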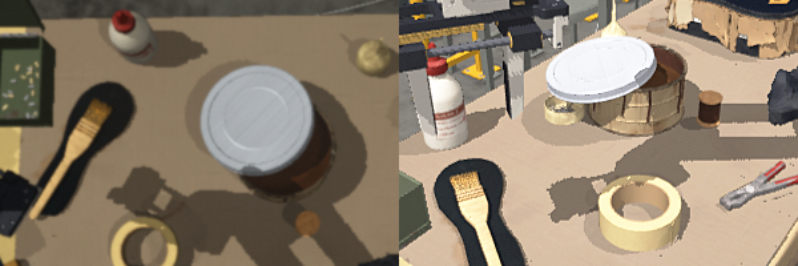

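```bash
cat > fit.py <<'E'
from h import *
from scipy.optimize import minimize
th=np.linspace(0,2*np.pi,72,endpoint=False)
C=np.c_[np.cos(th),np.sin(th)]
def hull(c,pts):
    P=np.array([proj(c,p) for p in pts]); m=np.zeros((480*4,640*4),np.uint8)
    cv2.fillConvexPoly(m,cv2.convexHull(((P+.5)*4).astype(np.float32)).astype(np.int32),1)
    return cv2.resize(m.astype(np.float32),(640,480),interpolation=cv2.INTER_AREA)
def tinpts(x,y): return np.vstack([np.c_[C*.0855+[x,y],np.full(72,z)] for z in(0,.0885)])
def lidpts(x,y,z,t,az):
    d=np.array([np.cos(az),np.sin(az)]); n=np.r_[np.sin(t)*d,np.cos(t)]; u=np.r_[np.cos(t)*d,-np.sin(t)]; w=np.cross(n,u)
    R=C[:,:1]*u+C[:,1:]*w
    return np.vstack([np.array([x,y,z])+.0925*R+h*n for h in(.005,-.012)])
def run(az0=.77,t0=.2,lid0=(.584,.062,.09),tin0=(.541,.022)):
    L={};T={}
    for c in("top","side"):
        snapshot(c)
        for k,D in(("lid",L),("tin",T)):
            r=masks_of(c,k); r=[q for q in r if q["region"].sum()>400]
            if r: D[c]=r[0]["region"]; print(k,c,round(r[0]["confidence"],2),np.round(r[0]["at"]),D[c].sum())
    f=lambda p:sum(np.abs(hull(c,lidpts(*p))-L[c]).sum() for c in L)
    opt=lambda f,x,s:minimize(f,x,method="Nelder-Mead",options=dict(initial_simplex=np.vstack([x]+[np.array(x)+np.eye(len(x))[i]*s[i] for i in range(len(x))]),maxfev=150,xatol=2e-4,fatol=2))
    r=opt(f,[*lid0,t0,az0],[.008,.008,.006,.08,.3]); print("lid",r.x.round(4),r.fun)
    S={c:hull(c,lidpts(*r.x)) for c in T}
    for cs in [list(T)]+[[c] for c in T]:
        g=lambda p:sum(np.abs(np.clip(hull(c,tinpts(*p))-S[c],0,1)-T[c]).sum() for c in cs)
        q=opt(g,list(tin0),[.01,.01]); print("tin",cs,q.x.round(4),q.fun, "off",(r.x[:2]-q.x).round(4))
if __name__=="__main__": run()
E
python3 fit.py
```

```text
lid top 0.66 [294. 218.] 5546
tin top 0.83 [328. 262.] 2078
lid side 0.92 [303. 245.] 3216
tin side 0.89 [340. 268.] 2758
lid [0.5857 0.0645 0.0881 0.2169 0.7506] 187.9375
tin ['top', 'side'] [0.542  0.0235] 232.125 off [0.0437 0.041 ]
tin ['top'] [0.542  0.0237] 93.9375 off [0.0437 0.0408]
tin ['side'] [0.5429 0.0231] 131.1875 off [0.0428 0.0413]
```

Call:
{"api": "servo_tool", "payload": {
  "rows": [
    {"delta_pos":[-4,-1.78,0],"twist":0,"claw":1},
    {"delta_pos":[-4,-1.78,0],"twist":0,"claw":1},
    {"delta_pos":[-4,-1.78,0],"twist":0,"claw":1},
    {"delta_pos":[-4,-1.78,0],"twist":0,"claw":1},
    {"delta_pos":[-4,-1.78,0],"twist":0,"claw":1},
    {"delta_pos":[-4,-1.78,0],"twist":0,"claw":1},
    {"delta_pos":[-4,-1.78,0],"twist":0,"claw":1},
    {"delta_pos":[-4,-1.78,0],"twist":0,"claw":1},
    {"delta_pos":[0,0,0],"twist":8.5,"claw":1},
    {"delta_pos":[0,0,0],"twist":8.5,"claw":1},
    {"delta_pos":[0,0,0],"twist":8.5,"claw":1}
  ]
}}

```text
clock: 12.85
ee_pos: [0.6678, 0.1422, 0.3965]
tool_rot: [0.474, 0.88, -0.0, -0.0]
contact_force: [0.5, 0.4, 0.2]
opening: 0.093
gripper_force: 0.0
```

Call:
{"api": "servo_tool", "payload": {
  "rows": [
    {"delta_pos":[0,0,0],"twist":8.5,"claw":1},
    {"delta_pos":[0,0,0],"twist":8.5,"claw":1},
    {"delta_pos":[0,0,0],"twist":8.5,"claw":1},
    {"delta_pos":[0,0,0],"twist":8.5,"claw":1},
    {"delta_pos":[0,0,0],"twist":8.5,"claw":1},
    {"delta_pos":[0,0,0],"twist":8.5,"claw":1},
    {"delta_pos":[0,0,0],"twist":8.5,"claw":1},
    {"delta_pos":[0,0,0],"twist":8.5,"claw":1},
    {"delta_pos":[0,0,0],"twist":8.5,"claw":1},
    {"delta_pos":[0,0,0],"twist":4.1,"claw":1},
    {"delta_pos":[0,0,0],"twist":0,"claw":1}
  ]
}}

```text
clock: 13.95
ee_pos: [0.6675, 0.143, 0.3968]
tool_rot: [0.93, 0.368, 0.0, 0.0]
contact_force: [1.2, 0.1, 0.1]
opening: 0.093
gripper_force: 0.0
```

```bash
python3 go.py .6696 .1432 .236 43.2
```

```text
pos [0.6675 0.143  0.3968] yaw 43.2 delta cm [ 0.17  0.13 16.08]
twist -0.04805944397043049
13.95 [0.05 0.5  1.19 0.   1.45 0.87] [1.2 0.1 0.1] 0.09295518122317875 0.0
```

Call:
{"api": "servo_tool", "payload": {
  "rows": [
    {"delta_pos":[0.2,0.13,3],"twist":0,"claw":1},
    {"delta_pos":[0,0,3],"twist":0,"claw":1},
    {"delta_pos":[0,0,3],"twist":0,"claw":1},
    {"delta_pos":[0,0,3],"twist":0,"claw":1},
    {"delta_pos":[0,0,3],"twist":0,"claw":1},
    {"delta_pos":[0,0,1],"twist":0,"claw":1},
    {"delta_pos":[0,0,0],"twist":0,"claw":1},
    {"delta_pos":[0,0,0],"twist":0,"claw":1}
  ]
}}

```text
clock: 14.75
ee_pos: [0.6705, 0.1435, 0.2381]
tool_rot: [0.93, 0.368, 0.001, 0.0]
contact_force: [1.0, -0.8, 0.4]
opening: 0.0931
gripper_force: 0.0
```

```bash
python3 go.py .6495 .1244 .236 43.2;  python3 - <<'E'
from h import *
b=snapshot("side"); cv2.imwrite("pics/q1.png",cv2.resize(b[130:330,200:440],None,fx=2.5,fy=2.5))
E
```

```text
pos [0.6705 0.1435 0.2381] yaw 43.2 delta cm [-2.83 -0.05  0.21]
twist 0.025399473886182022
14.75 [0.05 0.63 1.37 0.   1.13 0.86] [ 1.  -0.8  0.4] 0.09305990398724263 0.0
```

View pics/q1.png

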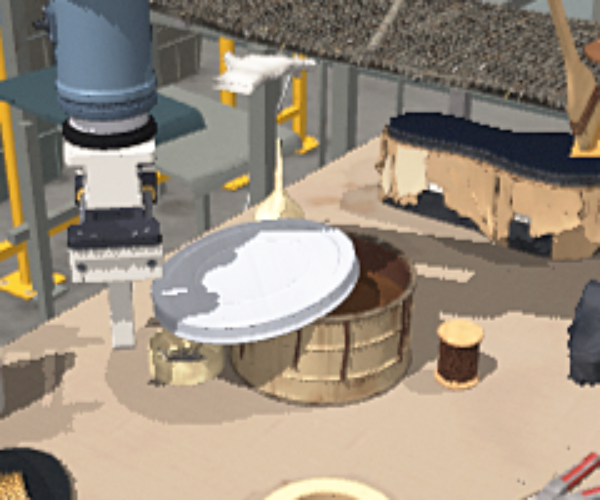

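Call:
{"api": "servo_tool", "payload": {
  "rows": [
    {"delta_pos":[-0.8,0,0],"twist":0,"claw":1},
    {"delta_pos":[-0.8,0,0],"twist":0,"claw":1},
    {"delta_pos":[-0.6,0,0],"twist":0,"claw":1},
    {"delta_pos":[-0.3,0,0],"twist":0,"claw":1},
    {"delta_pos":[-0.3,0,-0.05],"twist":0,"claw":1},
    {"delta_pos":[-0.4,0,-0.15],"twist":0,"claw":1},
    {"delta_pos":[-0.4,0,-0.15],"twist":0,"claw":1},
    {"delta_pos":[-0.4,0,-0.15],"twist":0,"claw":1},
    {"delta_pos":[0,0,0],"twist":0,"claw":1}
  ]
}}

```text
clock: 15.7
ee_pos: [0.6404, 0.1157, 0.242]
tool_rot: [0.93, 0.368, -0.0, 0.0]
contact_force: [0.5, -0.5, 0.1]
opening: 0.0932
gripper_force: 0.0
```

```bash
python3 go.py .6058 .0834 .25; python3 fit.py
```

```text
pos [0.6404 0.1157 0.242 ] yaw 43.2 delta cm [-4.73 -0.01 -0.8 ]
15.7 [ 0.01  0.57  1.47 -0.    1.1   0.83] [ 0.5 -0.5  0.1] 0.09316094682193858 0.002780485956463963
lid top 0.78 [311. 220.] 3380
tin top 0.87 [331. 265.] 1524
lid side 0.86 [314. 239.] 2816
tin side 0.95 [339. 269.] 2548
lid [0.5805 0.0419 0.0811 0.3177 0.5938] 2538.6875
tin ['top', 'side'] [0.5428 0.0232] 581.0 off [0.0376 0.0187]
tin ['top'] [0.5421 0.0236] 387.75 off [0.0384 0.0184]
tin ['side'] [0.5434 0.0223] 189.125 off [0.0371 0.0197]
```

```bash
cat > fs.py <<'E'
from fit import *
b=snapshot("side"); m=masks_of("side","lid")[0]["region"]
# 3-param fit: s along push line, height, tilt
def f(p):
    h=hull("side",lidpts(.542+.729*p[0],.0235+.684*p[0],p[1],p[2],.754)); return (2*np.clip(m-h,0,1)+np.clip(h-m,0,1)).sum()
x0=np.array([.04,.09,.15]); r=minimize(f,x0,method="Nelder-Mead",options=dict(initial_simplex=np.vstack([x0,x0+[.012,0,0],x0+[0,.006,0],x0+[0,0,.08]]),maxfev=150))
print("s z tilt",r.x.round(4),r.fun,m.sum())
E
python3 fs.py
```

```text
s z tilt [0.0458 0.0916 0.1901] 438.5625 2817
```

Call:
{"api": "servo_tool", "payload": {
  "rows": [
    {"delta_pos":[-0.4,0,-0.12],"twist":0,"claw":1},
    {"delta_pos":[-0.4,0,-0.12],"twist":0,"claw":1},
    {"delta_pos":[-0.4,0,-0.12],"twist":0,"claw":1},
    {"delta_pos":[-0.4,0,-0.12],"twist":0,"claw":1},
    {"delta_pos":[-0.4,0,-0.12],"twist":0,"claw":1},
    {"delta_pos":[0,0,0],"twist":0,"claw":1}
  ]
}}

```text
clock: 16.7
ee_pos: [0.6257, 0.1019, 0.2481]
tool_rot: [0.93, 0.368, -0.0, 0.0]
contact_force: [0.0, -0.1, 0.6]
opening: 0.093
gripper_force: 0.0
```

```bash
python3 go.py .6058 .0834 .25; python3 fs.py
```

```text
pos [0.6257 0.1019 0.2481] yaw 43.2 delta cm [-2.72 -0.02 -0.19]
16.7 [-0.01  0.54  1.51 -0.    1.09  0.8 ] [ 0.  -0.1  0.6] 0.09297146613107579 0.0
s z tilt [0.0247 0.0925 0.1504] 392.75 2849
```

Call:
{"api": "servo_tool", "payload": {
  "rows": [
    {"delta_pos":[-0.4,0,-0.1],"twist":0,"claw":1},
    {"delta_pos":[-0.4,0,-0.1],"twist":0,"claw":1},
    {"delta_pos":[-0.4,0,-0.1],"twist":0,"claw":1},
    {"delta_pos":[-0.4,0,-0.1],"twist":0,"claw":1},
    {"delta_pos":[-0.4,0,-0.1],"twist":0,"claw":1},
    {"delta_pos":[0,0,0],"twist":0,"claw":1}
  ]
}}

```text
clock: 17.4
ee_pos: [0.6112, 0.0882, 0.253]
tool_rot: [0.93, 0.368, -0.0, 0.0]
contact_force: [-0.4, 0.1, 0.2]
opening: 0.0928
gripper_force: 0.0
```

```bash
python3 go.py .6058 .0834 .25; python3 fs.py
```

```text
pos [0.6112 0.0882 0.253 ] yaw 43.2 delta cm [-0.72 -0.01  0.3 ]
17.4 [-0.04  0.51  1.55 -0.    1.08  0.78] [-0.4  0.1  0.2] 0.09275871640034403 0.0002159412970037522
s z tilt [0.0048 0.091  0.081 ] 431.4375 2769
```

Call:
{"api": "servo_tool", "payload": {
  "rows": [
    {"delta_pos":[-0.2,0,-0.03],"twist":0,"claw":1},
    {"delta_pos":[-0.2,0,-0.03],"twist":0,"claw":1},
    {"delta_pos":[-0.2,0,0],"twist":0,"claw":1},
    {"delta_pos":[-0.2,0,0],"twist":0,"claw":1},
    {"delta_pos":[0,0,0],"twist":0,"claw":1},
    {"delta_pos":[0,0,0],"twist":0,"claw":1}
  ]
}}

```text
clock: 18.1
ee_pos: [0.6056, 0.0831, 0.2533]
tool_rot: [0.93, 0.368, -0.0, -0.0]
contact_force: [-0.4, 0.4, 0.4]
opening: 0.0933
gripper_force: 0.0
```

```bash
python3 go.py .6058 .0834 .25; python3 fs.py
```

```text
pos [0.6056 0.0831 0.2533] yaw 43.2 delta cm [ 0.04 -0.01  0.33]
18.1 [-0.05  0.5   1.57 -0.    1.07  0.77] [-0.4  0.4  0.4] 0.09327968290607712 0.0
s z tilt [-0.0035  0.0848  0.0262] 378.875 2786
```

Call:
{"api": "servo_tool", "payload": {
  "rows": [
    {"delta_pos":[1,0,0],"twist":0,"claw":1},
    {"delta_pos":[3,0,0],"twist":0,"claw":1},
    {"delta_pos":[4,0,0],"twist":0,"claw":1},
    {"delta_pos":[0,0,-4],"twist":0,"claw":1},
    {"delta_pos":[0,0,-4],"twist":0,"claw":1},
    {"delta_pos":[0,0,-4],"twist":0,"claw":1},
    {"delta_pos":[5,0,-4],"twist":0,"claw":1},
    {"delta_pos":[0,0,0],"twist":0,"claw":1}
  ]
}}

```text
clock: 19.0
ee_pos: [0.6952, 0.1675, 0.411]
tool_rot: [0.929, 0.369, 0.007, 0.001]
contact_force: [0.6, 0.1, 0.9]
opening: 0.0928
gripper_force: 0.0
```

```bash
python3 fs.py; python3 -c "
from fit import *
run(t0=0.02,lid0=(.542,.0235,.087))
a=snapshot('top');b=snapshot('side')
cv2.imwrite('pics/f.png',cv2.resize(np.hstack([a[150:330,220:400],b[180:360,230:410]]),(800,400),interpolation=2))
for l in('bristles','insole','tack_tin'):
  r=landmark_of('side',l);print(l,atz('side',r[0]['at'],.012) if r else 0)
"
```

```text
s z tilt [-0.0019  0.0852  0.0118] 150.1875 3000
lid top 0.87 [315. 237.] 5841
lid side 0.89 [330. 241.] 3131
tin side 0.95 [328. 275.] 1872
lid [ 0.5398  0.023   0.0857 -0.004   0.9438] 189.4375
tin ['side'] [0.5409 0.0208] 112.375 off [-0.0012  0.0022]
tin ['side'] [0.5409 0.0208] 112.375 off [-0.0012  0.0022]
bristles [0.60558093 0.34571178 0.012     ]
insole [0.54731763 0.37843024 0.012     ]
tack_tin [0.61673886 0.12092551 0.012     ]
```

View pics/f.png

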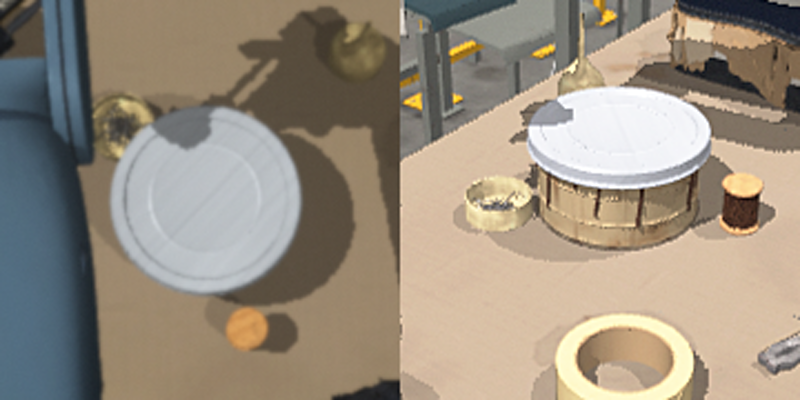

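The lid sits level on the tin, and the fitted tilt is about 0. The tack tin, spool and oiler are where they were, and the brush bristles are on the insole.

```bash
python3 -c "
from cell import *
print(close_job())"
```

```text
the job is handed in; nothing more can be done
None
```

The job is handed in: the brush lies on the insole with its bristles on it, and the lid measured level and fully down over the tin's rim; the hand-in call gave no verdict.

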